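Dock a pump on its hidden pins and hold it down

ROBOT

A 7-joint arm with a two-finger parallel gripper is mounted at the origin on the work surface. World frame = base frame: x ahead of the robot, y to its left, z up, the work surface at z = 0. Lengths are in m, angles in rad, forces in N, time in s.
With the tool pointing down it reaches from about 0.425 to 0.925 m from the base axis. Payload 6.8 kg.
Tool frame: the origin (TCP) lies at the very end of the fingers, on their centre line; the grasp point (between the pads) lies 19 mm behind it; z points along the fingers, y is the line along which they close (so a half turn about z gives the same grasp; the last joint's range is limited). The gripper opens to 85 mm and grips with 20 to 120 N. Pads are 22 mm wide; open, the fingers measure 114 mm over their backs; the gripper's body (76 mm by 85 mm) begins 54 mm behind the grasp point. The pads swing forward as they close: fully open they stand 13 mm farther back than shut.
Start: joints at [1.02, 0.477, 0.022, 1.555, -0.011, 1.109, -0.083], TCP at [0.289, -0.61, 0.231] pointing down, gripper open.
Joint ranges: [-2.96, 2.96], [-0.34, 2.1], [-1.41, 1.46], [0.24, 2.44], [-1.37, 4.51], [0.17, 1.92], [-2.96, 2.96]. Speed limits (rad/s): [2.39, 2.39, 3.14, 3.14, 3.14, 3.14, 3.14].

INTERFACE

Orientations are given as a unit quaternion [w, x, y, z].
In Python, from station import bot gives the robot as it stands.
- The arm moves only by the tool jog_arm, never from a script. Its argument "motion" is a list of rows, each a list of 7 numbers: the turn, a rotation vector about the tool's x, y, z in rad, then the shift along the tool's x, y, z in mm, then the finger opening in mm, from 0 to 85.4. A call has 1 to 10 rows; each row is the pose to reach, as a shift and turn from the pose commanded when the call began, along the tool's axes at that moment; what a row does not reach only later rows make up. A row lasts 1/8 s, in which the tool goes at most 62.5 mm and 10.7 degrees, less where a joint would pass 70% of its speed; a pose out of reach is approached as far as the arm can. A call with a gripper value outside its range is refused whole. The fingers move at their own pace and stop on an object; "grip_force" is the grip in N (left out, the last holds). Time passes only in rows, so rows that repeat a pose let the fingers close. It gives the time, the measured TCP pose, the force, the opening and the grip force at its end, in the units of the state.
- bot.get_obs(): the state, without advancing time (a new reading comes with each control period).
- bot.read_camera(name): name is "side" or "top"; returns a dict with "pixels" (420x560x3 uint8, red, green, blue), "camera_matrix" (3x3 intrinsics, pixels), "distortion" ([k1, k2, p1, p2, k3] as OpenCV has them; the pictures are not rectified), "T" (4x4, takes a point from camera to world coordinates). Camera axes: x right, y down, z forward; pixel columns grow to the right and rows downward; lengths in m; the calibration is good to about 2 mm. A picture is of the moment at which its call begins. There is no depth.
- bot.hand_in(): hands the job in; it is judged then, once.
Trained networks look in a picture, given as the dict that the camera call returned (one of the last four; its "shot" number tells which), for a name from the list of things; names that differ only in an ending like _2 or _b are one class to them, and where a whole thing is asked for, a point or a joint stands for the part that bears it (a point fixed in the world has none). Each returns a list of dicts, best first, with "score" (0 to 1); they miss things now and then, are a little off and sometimes report something else, mostly with a low value. They report only what shows in the picture. A call takes as long as a camera call. They do not tell look-alikes from the thing itself.
- bot.spot_in(thing, picture): "xy" ([column, row] in pixels, amid what is visible of it).
- bot.tip_of(thing, picture): "xy" ([column, row] in pixels: a listed point, or the origin of a listed thing).
The state is a dict: "t": time; "q": joint angles; "joint_vel": joint speeds; "joint_torque": joint torques, N m; "eef_pos": TCP position; "tool_rot": TCP orientation; "contact_force": force on the tool from outside, world axes, zero at the start; "torque": the same for the moment, N m; "gripper_width": opening from 0.0 (shut) to 1.0 (fully open); "grasp_force": force on a finger pad.
Only numpy, scipy, OpenCV 4.12 (cv2) and the standard library are available. Lean on these libraries where they do the work, as an engineer would, in place of code of your own. Each camera call takes 0.05 s, during which the arm holds its last target. There are 200 camera calls.

TASK

Lower the holed aluminium adapter plate over the two pins of the test dock until it lies flush on the blue sprung seat, then set the loose green pump from the black mat on it, feeling it about over the now hidden pin ends until its base drops flush onto the plate (either way round for both). Press the pump down until the sprung seat is fully down, and finish while still holding it pressed there; do not let go. Do not knock over the pump or disturb the other loose things on the bench.

Things in the scene. Friction and masses are not known exactly. Their poses are not given: they have to be found in the camera images.
- plate_centre (a point): Bare aluminium adapter plate, 120 (x) x 60 (y) x 12 mm, loose, about 0.22 kg, flat on a fixed black rest block (100 x 34 x 30 mm; both long edges overhang freely). The point is its centre, 6 mm above its underside. Two 14 mm through holes, chamfered 1.5 mm, on its x axis at +-44 mm. Half a turn makes no difference.
- pump_box (a point): Loose green pump, about 0.6 kg, on a 3 mm black rubber mat. The point is the centre of the black terminal box on its top, 50 (x) x 40 (y) x 30 mm, the place to grip, 110 mm above the pump's underside on its middle axis. Below: green motor of 50 mm diameter, grey head of 54 mm with a grey outlet stub towards +x, dark steel base 116 (x) x 56 (y) x 20 mm.
- pump_base (a point): Centre of the underside of the same pump's base, z up. In the underside are two blind holes, 14 mm diameter, 16 mm deep, chamfered 1.5 mm, on the x axis at +-44 mm; they cannot be seen from above. Half a turn makes no difference.
- seat (a point): Centre of the top face of the test dock's blue sprung seat plate, 134 (x) x 44 (y) x 11 mm; 45 mm above the bench unpressed, it moves down with the seat. Two fixed steel pins, 12 mm diameter, come up through it on its x axis at +-44 mm; their ends stand 18 mm above the unpressed seat (6 mm above the adapter plate once on it) and taper to 8 mm over the last 4 mm.
- dock: The fixed test dock: white board, 200 (x) x 130 (y) x 12 mm, with a grey block (134 x 44 mm) in its middle under the blue sprung seat. Origin: centre of the board's underside, on the bench, straight below the seat's centre; axes as the seat's.
- press (a joint): How far the sprung seat is pressed down: 0 unpressed, 0.006 m fully down on its stop. The spring starts to give at 12 N and needs 20 N at the stop; plate and pump weigh about 8 N of this and do not move it by themselves: an extra push of about 10 to 14 N is needed.
- tee: Bystander: red, yellow and white plastic pipe tee, 100 mm long, lying down. Leave alone.
- contactor: Bystander: white and grey contactor, 70 x 45 x 72 mm. Leave alone.
- sealant: Bystander: blue bottle of 52 mm diameter, 120 mm high. Leave alone.
- relay: Bystander: small orange plug-in relay with a black foot, 28 x 22 x 40 mm. Leave alone.
- screwdriver: Bystander: screwdriver lying on the bench. Leave alone.
Things that resemble listed ones, but are neither listed nor needed, are in the scene too. What is shaped like the part that bears pump_box but purple or turquoise is not meant. Of the things that look like the part that bears plate_centre, the largest one is meant.

How it is judged:
By the outcome, as a careful person would: the job done as asked, in the order asked, and still so for the second after the job is handed in, while the arm keeps its last pose, push and grip.
It also fails if it takes over 54 s, if anything falls off the work surface, if the arm or the gripper's body presses on something with over 40 N, if the wrist force passes 120 N, or if a joint passes its speed limit or range.

## Working session

There is one attempt and no reset: what is moved stays moved. The work goes in short steps, Python scripts to look and compute and a tool call to move; the robot and the scene stay as the last step left them, time stands still between calls to the robot, and variables do not carry over. Pictures are saved under pics/ and viewed, at most 10 in all, crops included, and the job is handed in when it is done.

Besides the shell and the picture viewer there is one more tool, called after "Emit:" as name(argument=value, ...), one argument or row to a line, values as JSON. jog_arm: Moves the arm, as the interface text tells. Its arguments: {"type":"object","properties":{"motion":{"type":"array"},"grip_force":{"type":"number"}},"required":["motion"]}

```bash
mkdir -p pics; ls
cat > h.py <<'E'
import numpy as np, cv2
from scipy.spatial.transform import Rotation as R
from station import bot
def ray(p,xy):
    u=cv2.undistortPoints(np.array([[xy]],float),np.array(p["camera_matrix"]),np.array(p["distortion"]))[0,0]
    T=np.array(p["T"]); d=T[:3,:3]@[u[0],u[1],1]; return T[:3,3],d/np.linalg.norm(d)
def atz(p,xy,z):
    o,d=ray(p,xy); return o+d*(z-o[2])/d[2]
def proj(p,X):
    T=np.linalg.inv(np.array(p["T"])); 
    return cv2.projectPoints(np.array(X,float).reshape(-1,3),cv2.Rodrigues(T[:3,:3])[0],T[:3,3],np.array(p["camera_matrix"]),np.array(p["distortion"]))[0][:,0]
def tri(r):
    A=sum(np.eye(3)-np.outer(d,d) for o,d in r); b=sum((np.eye(3)-np.outer(d,d))@o for o,d in r); return np.linalg.solve(A,b)
def save(p,n,crop=None,s=1):
    im=p["pixels"][...,::-1]
    if crop: a,b,c,d=crop; im=im[b:d,a:c]
    cv2.imwrite(f"pics/{n}.png",cv2.resize(im,None,fx=s,fy=s,interpolation=cv2.INTER_CUBIC))
def pose():
    o=bot.get_obs(); q=np.array(o["tool_rot"]); return o,np.array(o["eef_pos"]),R.from_quat(q[[1,2,3,0]])
E
python3 - <<'E'
from h import *
np.set_printoptions(precision=4,suppress=True)
t=bot.read_camera("top"); s=bot.read_camera("side")
save(t,"top0",s=1.4); save(s,"side0",s=1.4)
np.savez("shots0.npz",t=t["pixels"],s=s["pixels"])
import pickle; pickle.dump((t,s),open("s0.pkl","wb"))
print(np.array(t["T"])[:3],np.array(s["T"])[:3])
for n in ["plate_centre","pump_box","pump_base","seat","dock"]:
    for nm,p in (("top",t),("side",s)):
        print(n,nm,[(np.round(d["xy"],1).tolist(),round(d["score"],2)) for d in bot.tip_of(n,p)[:5]],[(np.round(d["xy"],1).tolist(),round(d["score"],2)) for d in bot.spot_in(n,p)[:5]])
o=bot.get_obs();print({k:np.round(v,3) for k,v in o.items()})
E
```

```text
pics
[[ 0.0156 -0.9889  0.1479  0.3075]
 [-0.9999 -0.0159 -0.0007  0.0259]
 [ 0.003  -0.1479 -0.989   1.5107]] [[-0.9778 -0.1526  0.1435  0.3745]
 [-0.2094  0.7105 -0.6718  0.8124]
 [ 0.0006 -0.687  -0.7267  0.9277]]
plate_centre top [([409.1, 260.9], 0.69), ([439.1, 205.6], 0.55)] [([387.0, 210.0], 0.92), ([437.8, 210.6], 0.66), ([406.5, 261.5], 0.61)]
plate_centre side [([294.2, 142.4], 0.94), ([297.4, 125.0], 0.61), ([342.4, 149.3], 0.6)] [([293.2, 143.9], 0.92), ([346.4, 146.8], 0.83), ([299.8, 123.0], 0.53)]
pump_box top [([178.5, 295.7], 0.87), ([166.2, 219.0], 0.79), ([103.8, 263.9], 0.71)] [([174.0, 220.7], 0.88), ([254.5, 115.8], 0.73), ([186.8, 291.7], 0.71), ([180.8, 145.8], 0.34)]
pump_box side [([319.4, 389.4], 0.95), ([270.4, 298.9], 0.78)] [([317.2, 405.6], 0.92), ([353.9, 315.1], 0.87), ([272.2, 318.7], 0.67)]
pump_base top [([192.3, 290.3], 0.76), ([174.9, 219.8], 0.74), ([115.5, 262.6], 0.61)] [([170.9, 220.9], 0.85), ([110.7, 264.9], 0.71), ([188.7, 292.2], 0.65)]
pump_base side [([313.1, 416.0], 0.95), ([358.2, 322.9], 0.65), ([273.9, 323.7], 0.6), ([256.4, 204.7]
[... 250 characters left out ...]
249.3, 126.6], 0.35), ([225.3, 156.8], 0.23)]
dock top [([297.0, 184.9], 0.88)] [([298.5, 186.6], 0.6), ([298.3, 180.0], 0.37)]
dock side [([255.9, 205.4], 0.92)] [([256.3, 206.6], 0.78)]
{'t': np.float64(1.1), 'q': array([ 1.02 ,  0.477,  0.022,  1.555, -0.011,  1.109, -0.083]), 'joint_vel': array([ 0.001, -0.001, -0.001, -0.001, -0.   , -0.001, -0.002]), 'joint_torque': array([ -0.   , -59.634,   1.606, -28.155,   0.012,   0.002,   0.   ]), 'eef_pos': array([ 0.289, -0.61 ,  0.231]), 'tool_rot': array([0.   , 0.976, 0.22 , 0.   ]), 'contact_force': array([-0.011,  0.285,  0.412]), 'torque': array([ 0.005, -0.041,  0.006]), 'grasp_force': np.float64(0.0), 'gripper_width': np.float64(1.002)}
```

View pics/top0.png

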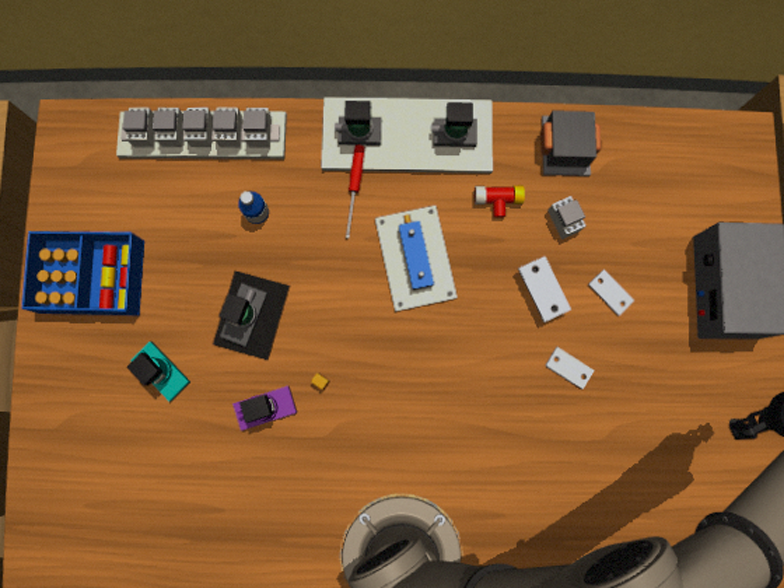

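View pics/side0.png

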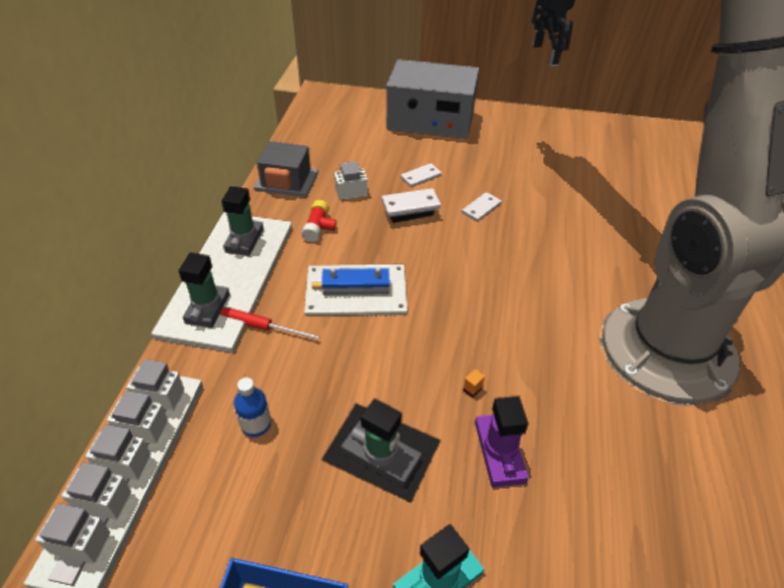

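Top (in 1.4x pixels): plate candidates are at (544,290), (611,292) and (570,368). The one at (544,290) is largest and sits raised on the black rest block, so it is the one meant. Pump candidates are the green one on the black mat at (240,312), plus turquoise, purple and two mounted ones on a board. I take the green one on the mat. The dock is at (416,257).

Run:
```python
from h import *
import pickle
np.set_printoptions(precision=4,suppress=True)
t,s=pickle.load(open("s0.pkl","rb"))
def rect(p,mask,roi,z,nm):
    a,b,c,d=roi; m=np.zeros(mask.shape,np.uint8); m[b:d,a:c]=mask[b:d,a:c]
    n,l,st,ce=cv2.connectedComponentsWithStats(m); k=1+np.argmax(st[1:,4]); 
    ys,xs=np.where(l==k); P=np.array([atz(p,(x,y),z)[:2] for x,y in zip(xs,ys)])
    (c0,sz,an)=cv2.minAreaRect((P*1000).astype(np.float32)); 
    mu=P.mean(0); w,v=np.linalg.eigh(np.cov(P.T)); ax=v[:,1]
    an2=np.degrees(np.arctan2(ax[1],ax[0]))
    print(nm,"centre",np.array(c0),"size",np.array(sz),"ang",an,"mean",mu*1000,"pca",an2,"std sizes",np.sqrt(12*w)*1000,len(xs))
for nm,p,rp,rs in (("top",t,(365,180,412,235),(280,140,312,210)),("side",s,(268,130,320,158),(222,185,285,210))):
    im=p["pixels"].astype(int); r,g,b=im[...,0],im[...,1],im[...,2]
    rect(p,((im.min(2)>150)).astype(np.uint8),rp,0.042,nm+" plate")
    rect(p,((b-r>70)&(b>120)).astype(np.uint8),rs,0.045,nm+" seat")
# pump box via both
print("box tri",tri([ray(t,(166.2,219.0)),ray(s,(270.4,298.9))]),"base",tri([ray(t,(174.9,219.8)),ray(s,(273.9,323.7))]))
print("plate tri",tri([ray(t,(387,209)),ray(s,(294.2,142.4))]),"seat",tri([ray(t,(293.7,183.1)),ray(s,(252.1,197.4))]))
def cr(p,c,h=28,k=400):
    x,y=c; return cv2.resize(p["pixels"][y-h:y+h,x-h:x+h,::-1],(k,300) if 0 else (k-100,300),interpolation=cv2.INTER_CUBIC)
A=np.vstack([np.hstack([cr(t,(388,208)),cr(t,(177,225),35)]),np.hstack([cr(s,(270,312),45),cr(t,(297,184),40)])])
cv2.imwrite("pics/mont.png",A)
```

```text
top plate centre [ 532.4422 -278.8812] size [118.76    58.2097] ang 25.93897247314453 mean [ 532.2533 -279.0459] pca -154.269500220959 std sizes [ 60.687  116.0437] 815
top seat centre [597.7311 -18.1822] size [132.9895  43.5102] ang 13.10632038116455 mean [597.1073 -18.3093] pca -166.74603922516582 std sizes [ 44.686  131.8451] 682
side plate centre [ 533.7618 -280.2774] size [120.9706  62.7875] ang 25.497350692749023 mean [ 533.5889 -279.7239] pca -154.44919486433497 std sizes [ 63.3336 119.8453] 473
side seat centre [598.6131 -17.4715] size [130.8607  42.4563] ang 12.12054443359375 mean [598.7853 -16.5392] pca -166.69799697794807 std sizes [ 45.3625 128.5025] 510
box tri [0.4765 0.3299 0.1177] base [0.478  0.3275 0.0133]
plate tri [ 0.526  -0.272   0.0498] seat [ 0.596  -0.0094  0.0524]
```

View pics/mont.png

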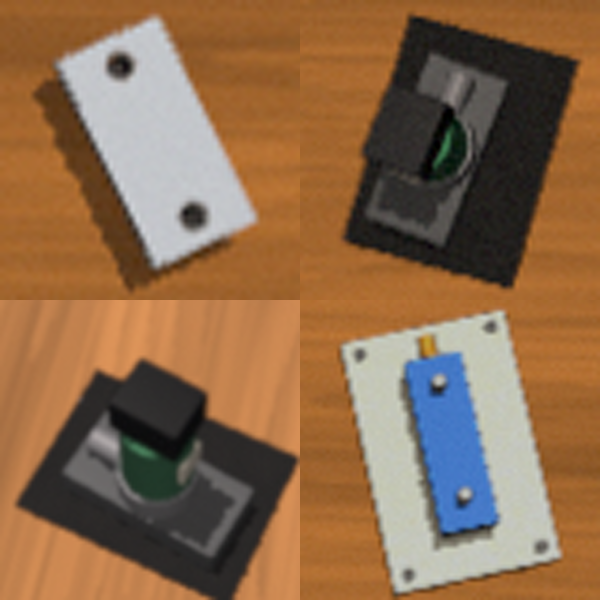

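The crops confirm both choices: the plate with two holes on its black block, and the green pump on its black mat. The hole, pin and base-corner pixels can all be read from this montage.

```bash
cat >> h.py <<'E'
def plan(xyz,yaw):
    "tool-frame mm shift and z-turn (rad) to put TCP at xyz, pointing down, tool x at yaw deg (mod 180)"
    o,p,r=pose(); d=r.inv().apply(np.array(xyz)-p)*1000
    x=r.as_matrix()[:,0]; cur=np.degrees(np.arctan2(x[1],x[0])); dy=(yaw-cur+90)%180-90
    tilt=np.degrees(np.arccos(-r.as_matrix()[2,2]))
    print("shift",np.round(d,1),"turn_z",round(-np.radians(dy),4),"cur yaw",round(cur,2),"tilt",round(tilt,2),"pos",np.round(p,4),"F",np.round(o["contact_force"],2),"w",round(float(o["gripper_width"])*85.4,1),"gf",round(float(o["grasp_force"]),1),"t",o["t"])
E
python3 - <<'E'
from h import *
import pickle
np.set_printoptions(precision=4,suppress=True)
t,s=pickle.load(open("s0.pkl","rb"))
def cen(p,g,h,dark):
    x,y=np.round(g).astype(int); a=p["pixels"].astype(float)[y-h:y+h+1,x-h:x+h+1]
    v=a.mean(2) if dark else a[...,0]  # red channel high for pins on blue
    w=np.clip((np.median(v)-v) if dark else (v-np.median(v)),0,None); w[w<0.3*w.max()]=0
    yy,xx=np.mgrid[y-h:y+h+1,x-h:x+h+1]; return (w*xx).sum()/w.sum(),(w*yy).sum()/w.sum()
H=[atz(t,cen(t,g,4,True),0.042) for g in ((382.4,192.1),(396,220.1))]
P=[atz(t,cen(t,g,3,False),0.060) for g in ((293.5,165.9),(300.7,195.7))]
C=[atz(t,(142+(x-300)/4.286,190+y/4.286),0.023) for x,y in ((430,52),(508,80),(445,247),(362,217))]
for n,(a,b) in (("holes",H),("pins",P)):
    d=a-b; print(n,(a+b)/2,np.linalg.norm(d),np.degrees(np.arctan2(d[1],d[0])))
C=np.array(C); d=C[0]-C[3]; e=C[1]-C[2]; print("base",C.mean(0),np.linalg.norm(d),np.linalg.norm(e),np.degrees(np.arctan2(d[1],d[0])),np.degrees(np.arctan2(e[1],e[0])),np.linalg.norm(C[0]-C[1]))
plan((0.533,-0.279,0.100),25.8)
E
```

```text
holes [ 0.5331 -0.2789  0.042 ] 0.08795866232186497 25.478242347052078
pins [ 0.5994 -0.0191  0.06  ] 0.08785818343525968 13.54280244128267
base [0.4721 0.3281 0.023 ] 0.11805685799484276 0.11772474842624044 -20.04007026449951 -18.52075751308977 0.056066513347762234
shift [ 362.  -194.6  131.3] turn_z -0.0075 cur yaw 25.37 tilt 0.0 pos [ 0.2892 -0.6099  0.2313] F [-0.01  0.29  0.41] w 85.6 gf 0.0 t 1.1
```

Emit:
jog_arm(
  motion=[
    [0,0,0,55,-30,20,85],
    [0,0,0,110,-60,40,85],
    [0,0,0,165,-89,60,85],
    [0,0,0,220,-119,80,85],
    [0,0,0,275,-148,100,85],
    [0,0,0,325,-175,120,85],
    [0,0,-0.004,362,-194.6,130,85],
    [0,0,-0.004,362,-194.6,155,85],
    [0,0,-0.004,362,-194.6,155,85],
  ],
  grip_force=60,
)

```text
t: 2.22
eef_pos: [0.5318, -0.2779, 0.0747]
tool_rot: [-0.001, 0.975, 0.222, -0.002]
contact_force: [-0.6, -0.5, -0.1]
gripper_width: 0.996
grasp_force: 0.0
```

Run:
```python
from h import *
plan((0.533,-0.279,0.013),25.6)
s=bot.read_camera("side"); save(s,"side1",(250,60,400,180),5)
```

```text
shift [ 0.8  1.6 61.7] turn_z 0.0012 cur yaw 25.67 tilt 0.22 pos [ 0.5318 -0.2779  0.0747] F [-0.62 -0.49 -0.07] w 85.1 gf 0.0 t 2.225
```

View pics/side1.png

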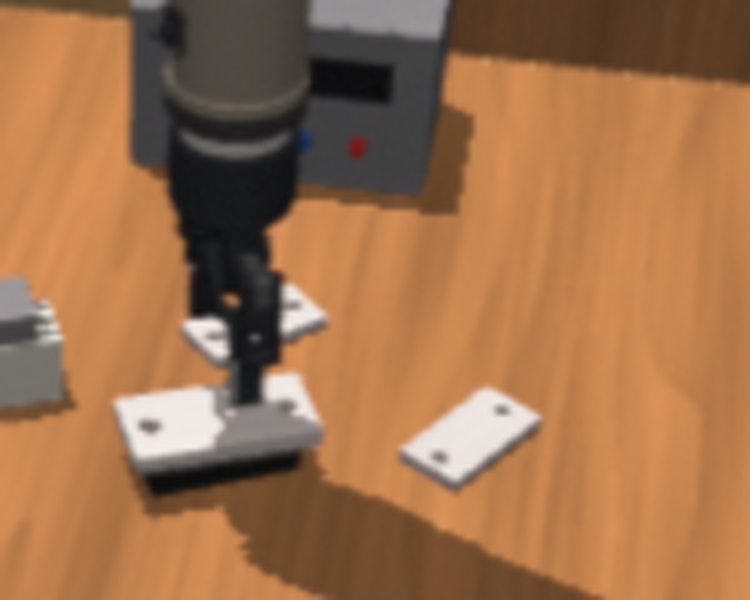

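The gripper stands over the raised plate with one finger either side of it. I'll descend and close.

Emit:
jog_arm(
  motion=[
    [0,0,0,0,0,30,85],
    [0,0,0,0,0,55,85],
    [0,0,0,0,0,63,85],
    [0,0,0,0,0,63,85],
    [0,0,0,0,0,63,50],
    [0,0,0,0,0,63,50],
    [0,0,0,0,0,63,50],
    [0,0,0,0,0,63,50],
    [0,0,0,0,0,63,50],
    [0,0,0,0,0,63,50],
  ],
  grip_force=60,
)

```text
t: 3.52
eef_pos: [0.5339, -0.2797, 0.015]
tool_rot: [0.001, 0.975, 0.221, 0.001]
contact_force: [-1.7, -0.0, 6.5]
gripper_width: 0.69
grasp_force: 64.1
```

Emit:
jog_arm(
  motion=[
    [0,0,0,0,0,-15,50],
    [0,0,0,0,0,-45,50],
    [0,0,0,0,0,-85,50],
    [0,0,0,0,0,-100,50],
    [0,0,0,0,0,-100,50],
  ],
)

```text
t: 4.15
eef_pos: [0.5335, -0.2792, 0.1144]
tool_rot: [0.001, 0.975, 0.222, 0.001]
contact_force: [0.6, -0.4, -2.1]
gripper_width: 0.69
grasp_force: 65.7
```

Run:
```python
from h import *
plan((0.599,-0.0185,0.113),13.4)
s=bot.read_camera("side"); save(s,"side2",(250,60,400,180),4)
```

```text
shift [ 171.7 -206.8    1.3] turn_z 0.2129 cur yaw 25.6 tilt 0.13 pos [ 0.5335 -0.2792  0.1144] F [ 0.57 -0.39 -2.06] w 58.9 gf 65.7 t 4.15
```

View pics/side2.png

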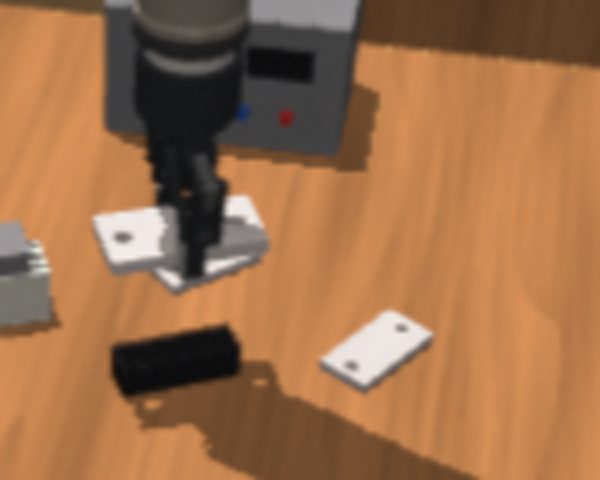

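The plate is lifted clear of its block and held level. Now to the dock.

Emit:
jog_arm(
  motion=[
    [0,0,0.03,25,-30,0,50],
    [0,0,0.08,65,-78,0,50],
    [0,0,0.13,105,-126,0,50],
    [0,0,0.18,140,-170,0,50],
    [0,0,0.213,165,-200,0,50],
    [0,0,0.213,171.7,-206.8,10,50],
    [0,0,0.213,171.7,-206.8,30,50],
    [0,0,0.213,171.7,-206.8,40,50],
    [0,0,0.213,171.7,-206.8,40,50],
  ],
)

```text
t: 5.32
eef_pos: [0.5971, -0.0195, 0.0717]
tool_rot: [0.0, 0.993, 0.116, -0.002]
contact_force: [-1.0, 0.0, -1.9]
gripper_width: 0.687
grasp_force: 65.6
```

Run:
```python
from h import *
np.set_printoptions(precision=4,suppress=True)
plan((0.599,-0.0185,0.030),13.4)
t=bot.read_camera("top"); s=bot.read_camera("side")
import pickle; pickle.dump((t,s),open("s3.pkl","wb"))
a=cv2.resize(t["pixels"][140:230,245:345],(400,360),interpolation=cv2.INTER_CUBIC); b=cv2.resize(s["pixels"][150:240,205:305],(400,360),interpolation=cv2.INTER_CUBIC)
cv2.imwrite("pics/dock3.png",np.hstack([a,b])[...,::-1])
```

```text
shift [ 2.2 -0.5 41.7] turn_z -0.0013 cur yaw 13.32 tilt 0.2 pos [ 0.5971 -0.0195  0.0717] F [-0.98  0.   -1.86] w 58.7 gf 65.6 t 5.325
```

View pics/dock3.png

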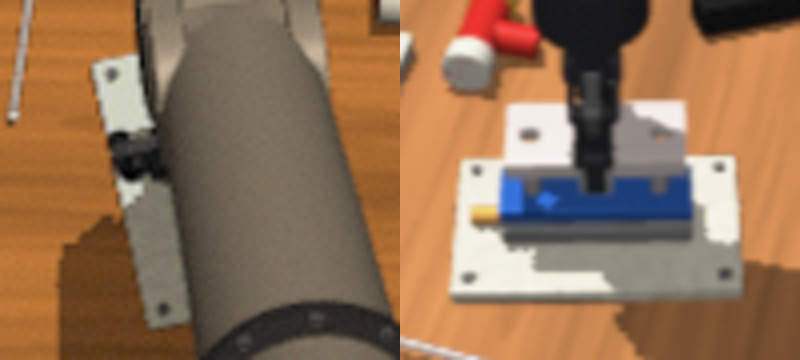

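The side view shows the plate level above the seat with its holes (528,134) and (660,134) in line over the pins (531,185) and (658,185). I'll lower gently.

Emit:
jog_arm(
  motion=[
    [0,0,0,0,0,10,50],
    [0,0,0,0,0,20,50],
    [0,0,0,0,0,24,50],
    [0,0,0,0,0,27,50],
    [0,0,0,0,0,30,50],
    [0,0,0,0,0,33,50],
    [0,0,0,0,0,33,50],
  ],
)

```text
t: 6.3
eef_pos: [0.5991, -0.0194, 0.0404]
tool_rot: [0.001, 0.993, 0.116, 0.001]
contact_force: [2.5, -4.8, -3.2]
gripper_width: 0.687
grasp_force: 65.6
```

Past the pin tips with only light side force. Continuing down, with a small shift to relieve that force.

Emit:
jog_arm(
  motion=[
    [0,0,0,0.3,1,2,50],
    [0,0,0,0.3,1,5,50],
    [0,0,0,0.3,1,8,50],
    [0,0,0,0.3,1,10.5,50],
    [0,0,0,0.3,1,11.5,50],
    [0,0,0,0.3,1,11.5,50],
  ],
)

```text
t: 7.05
eef_pos: [0.5992, -0.0194, 0.0297]
tool_rot: [0.0, 0.993, 0.117, 0.0]
contact_force: [-0.2, -3.9, 8.7]
gripper_width: 0.692
grasp_force: 66.9
```

Emit:
jog_arm(
  motion=[
    [0,0,0,0,0.5,0,60],
    [0,0,0,0,0.5,0,75],
    [0,0,0,0,0.5,0,85],
    [0,0,0,0,0.5,0,85],
    [0,0,0,0,0.5,-10,85],
    [0,0,0,0,0.5,-50,85],
    [0,0,0,0,0.5,-110,85],
    [0,0,0,0,0.5,-160,85],
  ],
)

```text
t: 8.05
eef_pos: [0.5993, -0.0196, 0.1918]
tool_rot: [-0.0, 0.993, 0.117, 0.001]
contact_force: [1.2, -0.1, 0.1]
gripper_width: 0.995
grasp_force: 0.0
```

Run:
```python
from h import *
np.set_printoptions(precision=4,suppress=True)
plan((0.475,0.328,0.18),-19.3)
t=bot.read_camera("top"); s=bot.read_camera("side")
import pickle; pickle.dump((t,s),open("s4.pkl","wb"))
a=cv2.resize(t["pixels"][190:260,142:212],(400,400),interpolation=cv2.INTER_CUBIC); b=cv2.resize(s["pixels"][150:240,205:295],(400,400),interpolation=cv2.INTER_CUBIC)
cv2.imwrite("pics/dock4.png",np.hstack([a,b])[...,::-1])
```

```text
shift [ -40.4 -367.    11.6] turn_z 0.5707 cur yaw 13.4 tilt 0.09 pos [ 0.5993 -0.0196  0.1918] F [ 1.18 -0.08  0.06] w 85.0 gf 0.0 t 8.05
```

View pics/dock4.png

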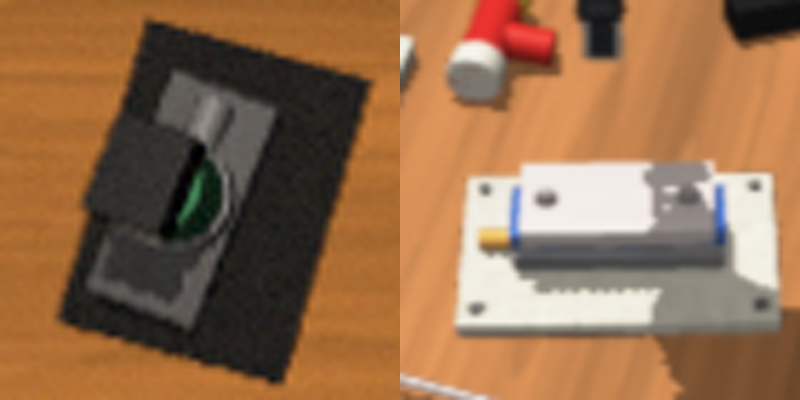

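The plate lies flush on the seat, with both pins showing in its holes at (545,198) and (690,195). Now I'll refine the pump from its base and box corners.

Run:
```python
from h import *
import pickle
np.set_printoptions(precision=4,suppress=True)
t,s=pickle.load(open("s4.pkl","rb"))
for n,c,z in (("base",((172,70),(278,104),(192,330),(86,288)),0.023),("box",((118,118),(205,148),(165,238),(85,205)),0.128)):
    C=np.array([atz(t,(141.6+x/5.714,189.6+y/5.714),z) for x,y in c]); d=C[0]-C[3]+C[1]-C[2]
    print(n,C.mean(0),np.linalg.norm(d)/2,np.linalg.norm(C[0]-C[1]+C[3]-C[2])/2,np.degrees(np.arctan2(d[1],d[0])))
# refine: mask of mat-vs-base is weak; side box top corners by segmentation preview
print([d for d in bot.tip_of("pump_box",t)][:3])
c=cv2.resize(s["pixels"][265:345,230:310],(560,560),interpolation=cv2.INTER_CUBIC)
# overlay model for hypothesis
def box(c,yaw,L,W,z):
    a=np.radians(yaw); r=np.array([[np.cos(a),-np.sin(a)],[np.sin(a),np.cos(a)]])
    return [np.r_[np.array(c)+r@np.array([sx*L/2,sy*W/2]),z] for sx,sy in ((1,1),(1,-1),(-1,-1),(-1,1))]
H=((0.4735,0.3285),-19.3)
a=cv2.resize(t["pixels"][190:260,142:212],(560,560),interpolation=cv2.INTER_CUBIC)
for im,p,o,k in ((a,t,(142,190),8),(c,s,(230,265),7)):
    for L,W,z,col in ((.116,.056,.023,(255,0,0)),(.05,.04,.128,(255,255,0)),(.05,.04,.098,(0,255,255))):
        q=(proj(p,box(*H,L,W,z))-o+0.5)*k; cv2.polylines(im,[np.round(q).astype(int)],True,col,1)
cv2.imwrite("pics/pump5.png",cv2.resize(np.hstack([a,c]),(800,400))[...,::-1])
```

```text
base [0.4736 0.3291 0.023 ] 0.1179972409206415 0.05690677978071573 -18.908472694125958
box [0.471  0.3263 0.128 ] 0.04414999944780226 0.04208163532412106 -20.06597864150798
[{'xy': [179.6, 293.6], 'score': 0.7}, {'xy': [165.7, 220.4], 'score': 0.68}, {'xy': [101.1, 263.4], 'score': 0.65}]
```

View pics/pump5.png

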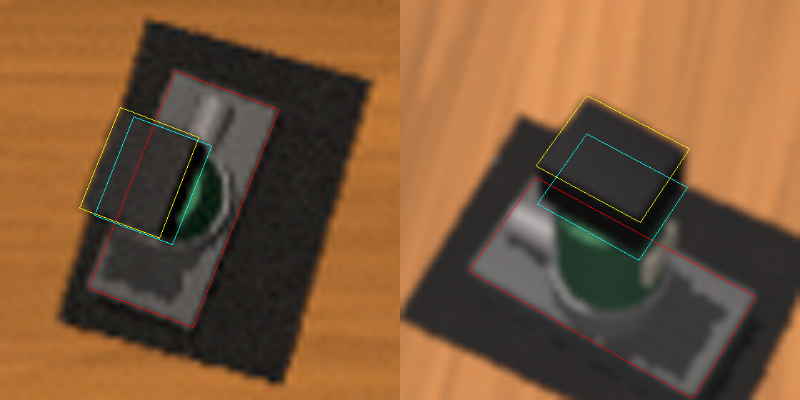

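The model overlay fits the pump in both views: centre (0.4735, 0.3285), yaw -19.3°. Moving over it.

Emit:
jog_arm(
  motion=[
    [0,0,0.06,-5,-40,0,85],
    [0,0,0.16,-12,-100,0,85],
    [0,0,0.26,-19,-160,0,85],
    [0,0,0.36,-26,-220,0,85],
    [0,0,0.46,-33,-280,5,85],
    [0,0,0.55,-39,-335,10,85],
    [0,0,0.571,-42,-367,12,85],
    [0,0,0.571,-42,-367,22,85],
    [0,0,0.571,-42,-367,22,85],
    [0,0,0.571,-42,-367,22,85],
  ],
)

```text
t: 9.45
eef_pos: [0.4738, 0.3258, 0.1665]
tool_rot: [0.001, 0.986, -0.169, -0.0]
contact_force: [-0.4, -1.1, -0.2]
gripper_width: 0.995
grasp_force: 0.0
```

Run:
```python
from h import *
plan((0.473,0.328,0.098),-19.3)
```

```text
shift [-1.5 -1.9 68.5] turn_z -0.0027 cur yaw -19.46 tilt 0.07 pos [0.4738 0.3258 0.1665] F [-0.38 -1.07 -0.22] w 84.9 gf 0.0 t 9.45
```

Emit:
jog_arm(
  motion=[
    [0,0,-0.003,-1,-1.5,30,85],
    [0,0,-0.003,-1.2,-1.9,55,85],
    [0,0,-0.003,-1.2,-1.9,68,85],
    [0,0,-0.003,-1.2,-1.9,68,85],
    [0,0,-0.003,-1.2,-1.9,68,60],
    [0,0,-0.003,-1.2,-1.9,68,48],
    [0,0,-0.003,-1.2,-1.9,68,42],
    [0,0,-0.003,-1.2,-1.9,68,30],
    [0,0,-0.003,-1.2,-1.9,68,30],
    [0,0,-0.003,-1.2,-1.9,68,30],
  ],
  grip_force=80,
)

```text
t: 10.7
eef_pos: [0.4728, 0.3292, 0.0996]
tool_rot: [0.0, 0.986, -0.167, 0.0]
contact_force: [-2.1, -3.1, 7.4]
gripper_width: 0.457
grasp_force: 80.6
```

Run:
```python
from h import *
plan((0.473,0.328,0.098),-19.3)
```

```text
shift [0.6 1.  1.6] turn_z 0.002 cur yaw -19.19 tilt 0.04 pos [0.4728 0.3292 0.0996] F [-2.13 -3.11  7.37] w 39.0 gf 80.6 t 10.7
```

Emit:
jog_arm(
  motion=[
    [0,0,0,0,0,-5,30],
    [0,0,0,0,0,-15,30],
    [0,0,0,0,0,-40,30],
    [0,0,0,0,0,-70,30],
    [0,0,0,0,0,-95,30],
    [0,0,0,0,0,-100,30],
    [0,0,0,0,0,-100,30],
  ],
)

```text
t: 11.58
eef_pos: [0.4723, 0.3296, 0.1983]
tool_rot: [0.0, 0.986, -0.166, -0.0]
contact_force: [0.4, -0.8, -6.0]
gripper_width: 0.456
grasp_force: 81.9
```

Run:
```python
from h import *
plan((0.5993,-0.0194,0.18),13.4)
t=bot.read_camera("top"); s=bot.read_camera("side")
import pickle; pickle.dump((t,s),open("s6.pkl","wb"))
save(s,"side6",(200,180,400,340),4)
```

```text
shift [234.4 288.1  18.4] turn_z -0.568 cur yaw -19.14 tilt 0.03 pos [0.4723 0.3296 0.1983] F [ 0.42 -0.81 -5.96] w 39.0 gf 81.9 t 11.575
```

View pics/side6.png

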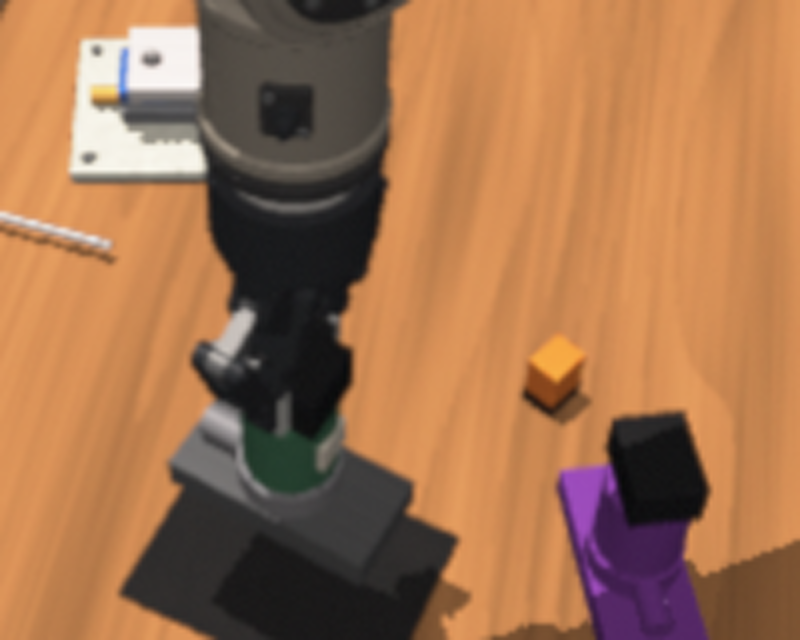

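Run:
```python
from h import *
import pickle
np.set_printoptions(precision=4,suppress=True)
t,s=pickle.load(open("s6.pkl","rb")); t4,s4=pickle.load(open("s4.pkl","rb"))
_,p,r=pose()
def mid(s,a,b,o,k,z): return [atz(s,(o[0]+x/k-.4,o[1]+y/k-.4),z) for x,y in (a,b)]
A=mid(s,(172,462),(412,487),(200,180),4,p[2]-0.0966+0.020); m=(A[0]+A[1])/2
print("base mid",m,"diag",np.linalg.norm(A[0]-A[1]),"(129)","in tool mm",r.inv().apply(m-p)*1000)
# side-camera bias from plate holes on dock (s4, z=0.057)
B=mid(s4,(545,198),(690,195),(205,150),400/90,0.057); print("holes mid",(B[0]+B[1])/2,np.linalg.norm(B[0]-B[1]))
```

```text
base mid [0.4724 0.3292 0.1208] diag 0.1253438153672169 (129) in tool mm [ 0.5512 -0.3666 76.5987]
holes mid [ 0.3566 -0.0717  0.057 ] 0.08983394084206912
```

Emit:
jog_arm(
  motion=[
    [0,0,-0.05,20,25,0,30],
    [0,0,-0.13,54,66,0,30],
    [0,0,-0.22,92,113,0,30],
    [0,0,-0.31,130,160,0,30],
    [0,0,-0.4,168,207,0,30],
    [0,0,-0.49,205,252,5,30],
    [0,0,-0.55,226,278,10,30],
    [0,0,-0.568,233.5,288,15,30],
    [0,0,-0.568,233.5,288,18,30],
    [0,0,-0.568,233.5,288,18,30],
  ],
)

```text
t: 12.92
eef_pos: [0.598, -0.0175, 0.1798]
tool_rot: [-0.0, 0.993, 0.117, -0.001]
contact_force: [0.2, 0.3, -6.7]
gripper_width: 0.456
grasp_force: 82.5
```

Run:
```python
from h import *
plan((0.5988,-0.0195,0.16),13.4)
s=bot.read_camera("side")
import pickle; pickle.dump(s,open("s7.pkl","wb"))
save(s,"side7",(190,120,310,240),5)
```

```text
shift [ 0.4  2.1 19.8] turn_z 0.0009 cur yaw 13.45 tilt 0.12 pos [ 0.598  -0.0175  0.1798] F [ 0.21  0.28 -6.68] w 38.9 gf 82.5 t 12.925
```

View pics/side7.png

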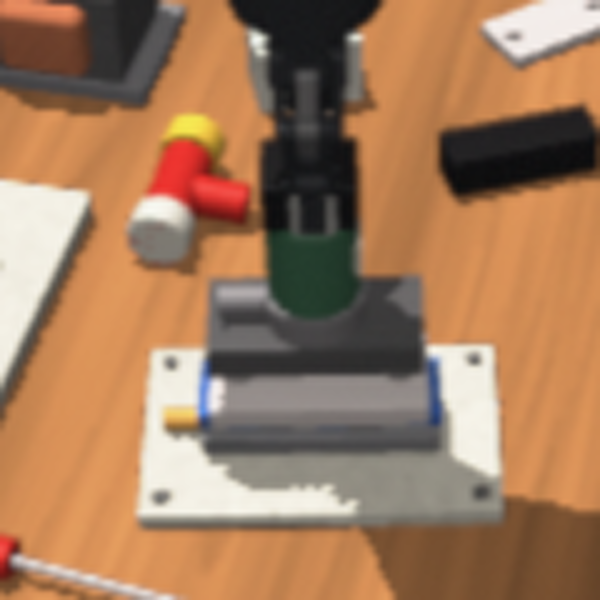

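The pump hangs level over the plate, aligned with the dock. Correct sideways and lower gently until it touches.

Emit:
jog_arm(
  motion=[
    [0,0,0,0.4,1.5,8,30],
    [0,0,0,0.4,1.5,15,30],
    [0,0,0,0.4,1.5,18,30],
    [0,0,0,0.4,1.5,20,30],
    [0,0,0,0.4,1.5,21,30],
    [0,0,0,0.4,1.5,22,30],
    [0,0,0,0.4,1.5,22,30],
  ],
)

```text
t: 13.85
eef_pos: [0.5996, -0.0202, 0.1589]
tool_rot: [0.0, 0.993, 0.117, 0.0]
contact_force: [0.4, -0.0, -6.2]
gripper_width: 0.454
grasp_force: 82.5
```

Emit:
jog_arm(
  motion=[
    [0,0,0,-0.5,-0.4,0,30],
    [0,0,0,-0.5,-0.4,1,30],
    [0,0,0,-0.5,-0.4,2,30],
    [0,0,0,-0.5,-0.4,3,30],
    [0,0,0,-0.5,-0.4,3,30],
  ],
)

```text
t: 14.48
eef_pos: [0.5988, -0.0199, 0.1556]
tool_rot: [-0.0, 0.993, 0.117, -0.0]
contact_force: [-0.3, 0.2, -5.0]
gripper_width: 0.458
grasp_force: 82.5
```

It has dropped over the pin ends: the underside is about 4 mm below the tips with almost no side force. Continuing to flush.

Emit:
jog_arm(
  motion=[
    [0,0,0,0,0,1,30],
    [0,0,0,0,0,2,30],
    [0,0,0,0,0,3,30],
    [0,0,0,0,0,4,30],
    [0,0,0,0,0,4,30],
  ],
  grip_force=100,
)

```text
t: 15.1
eef_pos: [0.599, -0.02, 0.1528]
tool_rot: [-0.0, 0.993, 0.116, 0.0]
contact_force: [-6.0, -0.4, 5.7]
gripper_width: 0.45
grasp_force: 106.2
```

Emit:
jog_arm(
  motion=[
    [0,0,0,-0.5,0,1,30],
    [0,0,0,-0.5,0,2,30],
    [0,0,0,-0.5,0,3,30],
    [0,0,0,-0.5,0,4,30],
    [0,0,0,-0.5,0,5,30],
    [0,0,0,-0.5,0,5,30],
  ],
)

```text
t: 15.85
eef_pos: [0.599, -0.02, 0.149]
tool_rot: [-0.0, 0.993, 0.116, 0.001]
contact_force: [-7.0, -0.7, 11.9]
gripper_width: 0.451
grasp_force: 107.2
```

Emit:
jog_arm(
  motion=[
    [0,0,0,-0.8,0,1,30],
    [0,0,0,-0.8,0,2,30],
    [0,0,0,-0.8,0,3,30],
    [0,0,0,-0.8,0,4,30],
    [0,0,0,-0.8,0,4,30],
  ],
)

```text
t: 16.48
eef_pos: [0.5991, -0.0201, 0.1474]
tool_rot: [-0.0, 0.993, 0.116, 0.002]
contact_force: [-11.6, -0.6, 26.4]
gripper_width: 0.45
grasp_force: 109.4
```

Emit:
jog_arm(
  motion=[
    [0,0,0,0,0,0,30],
    [0,0,0,0,0,0,30],
    [0,0,0,0,0,0,30],
    [0,0,0,0,0,0,30],
  ],
)

```text
t: 16.98
eef_pos: [0.5991, -0.0201, 0.1474]
tool_rot: [-0.0, 0.993, 0.116, 0.002]
contact_force: [-11.5, -0.2, 27.7]
gripper_width: 0.45
grasp_force: 109.4
```

Run:
```python
from h import *
import pickle
np.set_printoptions(precision=2,suppress=True)
plan((0.5991,-0.02,0.1474),13.4)
s=bot.read_camera("side"); _,s0=pickle.load(open("s0.pkl","rb"))
print("expected base at z .051 / .057 / .063:",proj(s,[[.599,-.0195,z] for z in (.051,.057,.063)]).tolist(),[(d["xy"],d["score"]) for d in bot.tip_of("pump_base",s)[:4]])
# vertical profile at the front of the dock: column through the dock middle, blue/grey/white edges before vs now
for nm,p in (("now",s),("before",s0)):
    im=p["pixels"].astype(int)
    print(nm,[im[y,245:260].mean(0).round().astype(int).tolist() for y in range(186,216,2)])
for n in ("tee","contactor","sealant","relay","screwdriver"):
    a=bot.spot_in(n,s)[:1]; print(n,[d["xy"] for d in a])
# difference against start outside the arm: tee/contactor/relay/sealant/screwdriver patches (side pixels)
for n,(x,y) in dict(tee=(227,157),sealant=(179,293),relay=(339,273),screwdriver=(190,230)).items():
    print(n,np.abs(s["pixels"][y-12:y+12,x-12:x+12].astype(int)-s0["pixels"][y-12:y+12,x-12:x+12]).mean())
```

```text
shift [-0.  -0.1  0. ] turn_z -0.0008 cur yaw 13.35 tilt 0.22 pos [ 0.6  -0.02  0.15] F [-11.46  -0.23  27.67] w 38.4 gf 109.4 t 16.975
expected base at z .051 / .057 / .063: [[253.42391676408064, 195.3833793152751], [253.36597685883143, 193.85538310119958], [253.3076065199892, 192.31643164893268]] [([253.6, 192.2], 0.97), ([355.6, 320.3], 0.92), ([313.6, 417.0], 0.61)]
now [[35, 58, 43], [38, 60, 46], [57, 71, 62], [73, 72, 72], [70, 68, 69], [74, 72, 73], [55, 54, 54], [48, 47, 47], [75, 72, 71], [124, 118, 115], [106, 104, 108], [79, 78, 80], [97, 95, 91], [145, 141, 130], [153, 149, 138]]
before [[188, 125, 75], [192, 135, 92], [229, 223, 210], [96, 131, 205], [50, 106, 205], [50, 106, 206], [51, 107, 207], [51, 107, 207], [52, 108, 207], [27, 50, 94], [78, 79, 84], [74, 73, 74], [91, 89, 85], [192, 186, 172], [235, 231, 219]]
tee [[225.2, 158.3]]
contactor [[340.6, 271.9]]
sealant [[178.3, 290.1]]
relay [[338.7, 273.0]]
screwdriver [[179.1, 228.6]]
tee 7.150462962962963
sealant 5.72974537037037
relay 7.159722222222222
screwdriver 7.477430555555555
```

```bash
python3 -c "
from station import bot
print(bot.hand_in())"
```

```text
the job is handed in; nothing more can be done
None
```

I handed the job in at about 17 s: the plate is flush on the seat, and the pump is on the pins, still gripped and pressed about 6 mm down with 28 N, so by depth and force the seat is on its stop. I did not confirm that last state visually, and the camera numbers show no sign that the bystanders moved.

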